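# Tip the ore lump from its cradle pot into the sieve

### The arm

A 7-joint arm with a two-finger parallel gripper is mounted at the origin on a cart in front of the work surface, level with it; the furniture and walls round the work are solid. World frame = base frame: x ahead of the robot, y to its left, z up, the work surface at z = 0. Lengths are in m, angles in rad, forces in N, time in s.
With the tool pointing down it reaches from about 0.35 to 0.9 m from the base axis. Payload 8.1 kg.
Tool frame: the origin (TCP) lies at the very end of the fingers, on their centre line; the grasp point (between the pads) lies 19 mm behind it; z points along the fingers, y is the line along which they close (so a half turn about z gives the same grasp; the last joint's range is limited). The gripper opens to 85 mm and grips with 20 to 120 N. Pads are 22 mm wide; open, the fingers measure 114 mm over their backs; the gripper's body (76 mm by 85 mm) begins 54 mm behind the grasp point. The pads swing forward as they close: fully open they stand 13 mm farther back than shut.
Start: joints at [-1.32, 0.434, 0.025, 1.573, -0.012, 1.134, -0.075], TCP at [0.217, 0.586, 0.231] pointing down, gripper open.
Joint ranges: [-2.62, 2.62], [-0.44, 2.09], [-1.27, 1.32], [0.08, 2.57], [-1.32, 4.46], [0.12, 2], [-2.74, 2.74]. Speed limits (rad/s): [2.22, 2.22, 3.01, 3.01, 3.14, 3.14, 3.14].

### API

Orientations are given as a rotation vector (axis times angle).
In Python, from bench import arm, imaging gives the robot as it stands. Calls block until the motion is done:
- arm.move_pose(position, orientation): joint-space move of the TCP to a pose.
- arm.movel(position, rate=0.15, ori=None, stop_force=None): straight line of the TCP; ori=None keeps the orientation; rate is the mean speed in m/s. With stop_force (N) it stops when the force on the tool has changed by that much, and returns True; else False.
- arm.move_joints(angles): joint-space move.
- arm.gripper_to(opening, newtons=None): opening from 0.0 (shut) to 1.0 (fully open); newtons is the grip in N (None keeps the last); returns when the fingers have stopped.
- arm.sleep(seconds).
- arm.inverse_kinematics(position, orientation): joint angles nearest the present ones, or None.
- arm.sense(): the state.
- imaging.capture(name): name is "scene" or "top" or "wrist"; returns a dict with "color" (400x640x3 uint8, blue, green, red), "mtx" (3x3 intrinsics, pixels), "R" (3x3) and "t" (3): a world point X has camera coordinates R X + t; the wrist camera has in their place "mount" (4x4, takes a point from camera to tool coordinates, whose origin is the TCP and whose axes are the flange's). Camera axes: x right, y down, z forward; pixel columns grow to the right and rows downward; lengths in m; the calibration is good to about 2 mm. A picture is of the moment at which its call begins: read the wrist's pose just before it. There is no depth.
A pose or a line that the arm cannot do raises arm.Unreachable and nothing moves.
- arm.close_job(): hands the job in; it is judged then, once.
The state is a dict: "clock": time; "q": joint angles; "joint_velocities": joint speeds; "joint_torque": joint torques, N m; "position": TCP position; "orientation": TCP orientation; "wrist_force": force on the tool from outside, world axes, zero at the start; "wrist_torque": the same for the moment, N m; "gripper_width": opening from 0.0 (shut) to 1.0 (fully open); "finger_force": force on a finger pad.
Only numpy, scipy, OpenCV 4.12 (cv2) and the standard library are available. Lean on these libraries where they do the work, as an engineer would, in place of code of your own. Each camera call takes 0.05 s, during which the arm holds its last target. There are 200 camera calls.

### The job

Use the lever with the red ball knob to tip its pot forward, so that the grey ore lump in it drops into the round sieve. Then let go of the lever so that the emptied pot swings back upright, with the lump left lying in the sieve. Do not tip the empty pot with the black knob.

Things in the scene. Friction and masses are not known exactly. Their poses are not given: they have to be found in the camera images.
- red_knob (a point): Centre of the red 26 mm ball knob on the lever of the pot holding the lump; turns with the pot. z axis: the pot's upward axis; x: at rest, level towards the sieve (pouring direction); y: along the pivot. At rest the knob is 45 mm behind (-x) and 78 mm above the level pivot, which is 130 mm above the table; the lever is a straight 8 mm rod, 90 mm from pivot to knob centre, 62 mm to +y of the pot's centre.
- red_pot (a joint): Tipping angle (rad) of that pot, an open box-shaped aluminium pot 64 mm wide, 73 mm long, 46 mm deep with sloped front, on a fixed stand: 0 upright (lever leaning 30 degrees back), 2.09 (120 degrees) at the stop, lever level over the sieve. Push the lever towards the sieve, then down. The lump slides out at about 80 to 100 degrees. A light spring (0.5 to 4 N at the knob) swings the pot back upright in about 1 s when the lever is free.
- black_knob (a point): Centre of the black ball knob of a second, empty pot on an identical stand, 126 mm to the left or right of the red-knobbed one; same sizes and axes. Not to be tipped.
- lump_center (a point): Centre of the grey ore lump, an angular stone 25 x 22 x 9 mm, about 60 g; it starts on the floor of the red-knobbed pot, about 113 mm above the table.
- sieve: Loose round metal test sieve standing on the table below the front of both pots: 208 mm outer diameter, 49 mm high, 4 mm wall, mesh floor 12 mm above the table. Origin at the centre of its underside, z up; it stays put unless it is pushed.

How it is judged:
On the way:
1. the red-knobbed pot is tipped over by at least 65 degrees (angle between red_knob's own z axis and vertical above 1.15 rad), for 0.1 s.
At the end, for the whole second after the job is handed in: The lump lies in the sieve (its centre within 100 mm of the sieve's axis and 5 to 40 mm above the sieve's underside), the sieve stands level on its base within 6 degrees, and both pots are upright within 10 degrees (horizontal distance between lump_center and sieve below 0.1 m and z of lump_center in the frame of sieve between 0.005 and 0.04 m and angle between sieve's own z axis and vertical below 0.1 rad and angle between each of red_knob, black_knob's own z axis and vertical below 0.17 rad); the robot touches nothing.
It fails at once if the empty black-knobbed pot is tipped by more than 20 degrees (angle between black_knob's own z axis and vertical above 0.35 rad).
It also fails if it takes over 35 s, if anything falls off the work surface, if the arm or the gripper's body presses on something with over 40 N, if the wrist force passes 120 N, or if a joint passes its speed limit or range.

## Working session

There is one attempt and no reset: what is moved stays moved. The work goes in short steps, each a Python script; the robot and the scene stay as the last script left them, time stands still between calls to the robot, and variables do not carry over. Pictures are saved under pics/ and viewed, at most 10 in all, crops included, and the job is handed in when it is done.

```bash
mkdir -p pics
python3 - <<'E'
from bench import arm, imaging
import cv2,numpy as np
a=imaging.capture("scene");b=imaging.capture("top")
cv2.imwrite("pics/s.png",a["color"]);cv2.imwrite("pics/t.png",b["color"])
for c in(a,b):print(c["mtx"],c["R"],c["t"])
s=arm.sense();print(s["clock"],s["position"],s["orientation"])
E
```

```text
[[449.18824751   0.         326.27331513]
 [  0.         449.18824751 201.17386109]
 [  0.           0.           1.        ]] [[ 0.34722105 -0.93775984 -0.00663518]
 [-0.67614473 -0.24543845 -0.69468574]
 [ 0.64981986  0.24569585 -0.71928276]] [-0.31499061  0.42878514  0.61496654]
[[478.91532038   0.         316.66037458]
 [  0.         478.91532038 200.13292575]
 [  0.           0.           1.        ]] [[ 0.02865733 -0.99879085 -0.039945  ]
 [-0.99410481 -0.02429695 -0.10566594]
 [ 0.10456763  0.04273762 -0.99359907]] [-0.1268514   0.54076984  0.92039872]
0.1 [0.21641466 0.58585248 0.23061128] [-5.52883364e-01 -3.09244616e+00  2.19626016e-03]
```

View pics/s.png

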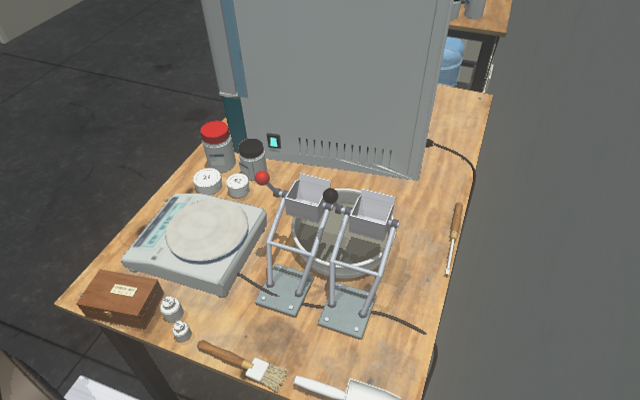

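View pics/t.png

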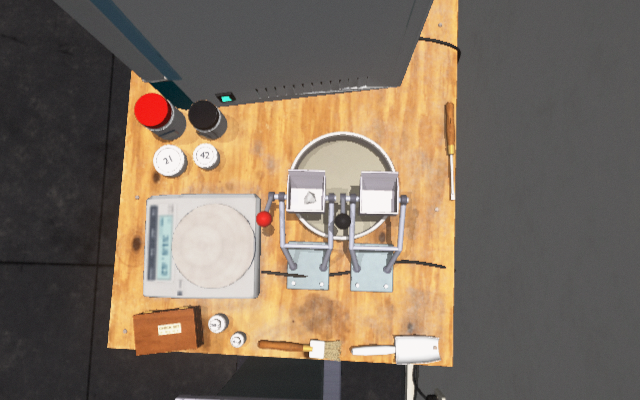

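The scene shows the red knob at about (262,177) and the black knob at (330,196). In the top view they are at (264,218) and (342,220), and the lump is at (311,197) in the left (red) pot. The pots pour away from the robot, towards the cabinet. Next I'll triangulate both knobs.

```bash
cat > meas.py <<'E'
from bench import arm, imaging
import cv2,numpy as np
def blob(img,m,guess):
    n,l,s,c=cv2.connectedComponentsWithStats(m.astype(np.uint8))
    k=[i for i in range(1,n) if s[i,4]>25 and np.hypot(*(c[i]-guess))<12]
    i=max(k,key=lambda i:s[i,4]); x,y,w,h,_=s[i]
    return np.array([x+(w-1)/2,y+(h-1)/2]),tuple(s[i])
def red(im): im=im.astype(int);return (im[...,2]>90)&(im[...,2]>2*im[...,1])&(im[...,2]>2*im[...,0])
def black(im): return im.max(2)<55
def tri(A,pa,B,pb):
    P=[c["mtx"]@np.c_[c["R"],c["t"]] for c in(A,B)]
    X=cv2.triangulatePoints(P[0],P[1],pa.reshape(2,1),pb.reshape(2,1)).ravel();X=X[:3]/X[3]
    e=[np.linalg.norm((p@np.r_[X,1])[:2]/(p@np.r_[X,1])[2]-q) for p,q in zip(P,(pa,pb))]
    return X,e
def plane(c,p,z):
    d=c["R"].T@np.linalg.inv(c["mtx"])@np.r_[p,1];o=-c["R"].T@c["t"];return o+d*(z-o[2])/d[2]
E
python3 - <<'E'
from meas import *
a=imaging.capture("scene");b=imaging.capture("top")
R={}
for n,f,ga,gb in(("red",red,(262,177),(264,218)),("black",black,(330,196),(342,220))):
    pa,sa=blob(a["color"],f(a["color"]),ga);pb,sb=blob(b["color"],f(b["color"]),gb)
    X,e=tri(a,pa,b,pb);R[n]=X;print(n,sa,sb,X,e)
d=R["red"]-R["black"];print("sep",np.linalg.norm(d),"yaw",np.arctan2(-d[0],d[1]))
print("lump",plane(b,(311,197),.113),"sieve rim",plane(b,(344,133),.049),plane(b,(344,240),.049),"cabinet",plane(b,(300,92),.0))
s=arm.sense();print(s["clock"])
np.save("red.npy",np.r_[R["red"],np.arctan2(-d[0],d[1])])
E
```

```text
red (np.int32(255), np.int32(171), np.int32(14), np.int32(11), np.int32(123)) (np.int32(256), np.int32(211), np.int32(16), np.int32(16), np.int32(191)) [ 0.49278015 -0.03662799  0.21291323] [np.float64(0.30312630794588974), np.float64(0.29060495167430117)]Traceback (most recent call last):
  File "<stdin>", line 5, in <module>
  File "meas.py", line 6, in blob
    i=max(k,key=lambda i:s[i,4]); x,y,w,h,_=s[i]
ValueError: max() iterable argument is empty
```

```bash
sed -i 's/im\[...,2\]>90)&/im[...,2]>50)\&/; s/im.max(2)<55/im.max(2)<45/; s/s\[i,4\]>25/30<s[i,4]<400/' meas.py
cat > m2.py <<'E'
from meas import *
a=imaging.capture("scene");b=imaging.capture("top")
R={}
for n,f,ga,gb in(("red",red,(262,177),(264,218)),("black",black,(330,196),(342,220))):
  try:
    pa,sa=blob(a["color"],f(a["color"]),ga);pb,sb=blob(b["color"],f(b["color"]),gb)
    print(n,[int(v) for v in sa+sb])
  except ValueError: pa,pb=np.array(ga,float),np.array(gb,float);print(a["color"][196,322:340].max(1),b["color"][220,333:352].max(1))
  X,e=tri(a,pa,b,pb);R[n]=X;print(n,X,e,"z=.208:",plane(a,pa,.208),plane(b,pb,.208))
d=R["red"]-R["black"];print("sep",np.linalg.norm(d),"yaw",np.arctan2(-d[0],d[1]))
print("lump",plane(b,(311,197),.113),"sieve rim",plane(b,(344,133),.049),plane(b,(344,240),.049),"cabinet",plane(b,(300,92),.0))
s=arm.sense();print(s["clock"])
np.save("red.npy",np.r_[R["red"],np.arctan2(-d[0],d[1])])
E
python3 m2.py
```

```text
red [255, 171, 14, 11, 123, 256, 211, 16, 16, 190]
red [ 0.49278015 -0.03662799  0.21291323] [np.float64(0.30312630794588974), np.float64(0.29060495167430117)] z=.208: [ 0.49721369 -0.03328249  0.208     ] [ 0.49328975 -0.03628873  0.208     ]
[210  55  64  66  67  68  68  69  69  69  68  68  67  67  65  70 105 135] [110  80  58  55  56  56  58  58  67  73  75  67  60  57  55  52  50  66
 212]
black [ 0.49424929 -0.16118812  0.2055557 ] [np.float64(0.12228107735965033), np.float64(0.11276666014897516)] z=.208: [ 0.49189676 -0.16182895  0.208     ] [ 0.49415867 -0.16132678  0.208     ]
sep 0.12478589610913318 yaw 0.011794109876565134
lump [ 0.54021244 -0.10584662  0.113     ] sieve rim [ 0.67463728 -0.16306497  0.049     ] [ 0.46639018 -0.16778386  0.049     ] cabinet [ 0.77240033 -0.07007707  0.        ]
0.3
```

Triangulation holds up. The scene mask loses the shaded bottom of the red knob. The top-view ray at z = 0.208 gives (0.493, -0.036), knob separation is 0.125 (expected 0.126), and yaw is about 0. The plan is to grip the knob between the pads, closing along the pivot axis, so the ball can pivot as I carry it round the arc.

Run:
```python
from meas import *
P=np.array([.4933,-.0363,.208]); O=[0,-np.pi,0]
def show(n):
    s=arm.sense();print(n,round(s["clock"],2),s["position"].__array__().round(4) if hasattr(s["position"],'__array__') else s["position"],np.round(s["wrist_force"],1),round(s["gripper_width"],3),s["finger_force"])
arm.move_pose(P+[0,0,.08],O);show("above")
print(arm.movel(P-[0,0,.019],rate=.1,stop_force=8));show("down")
arm.gripper_to(0.0,25);show("grip")
cv2.imwrite("pics/g.png",np.hstack([imaging.capture("scene")["color"][60:330,150:470],imaging.capture("top")["color"][80:350,150:470]]))
```

```text
above 2.73 [ 0.4935 -0.0354  0.2879] [-0.5  0.5  0.5] 1.001 0.0
False
down 3.87 [ 0.4937 -0.0363  0.1895] [0.5 0.  0.2] 0.998 0.0
grip 4.46 [ 0.4933 -0.0357  0.1892] [-2.5  2.6  4.2] 0.286 24.337290823459625
```

View pics/g.png

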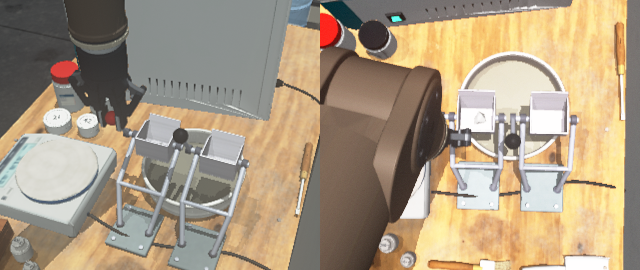

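The knob is between the fingers (red at about (112,118) in the left crop), opening about 24–26 mm with 24 N on the pads. Next I'll carry it along the arc.

```bash
cat > arc.py <<'E'
from meas import *
P=np.array([.4933,-.0363,.208]); PIV=P+[.045,0,-.078]
def tcp(deg):
    a=np.deg2rad(deg-30);return PIV+[.09*np.sin(a),0,.09*np.cos(a)-.019]
def go(seq,rate=.12):
    for d in seq:
        arm.movel(tcp(d),rate=rate);s=arm.sense();f=np.array(s["wrist_force"])
        print(d,round(s["clock"],2),f.round(1),round(s["gripper_width"],3),round(s["finger_force"],1))
        if np.linalg.norm(f)>45: print("ABORT");break
E
python3 - <<'E'
from arc import *
go(range(12,115,10)); arm.sleep(.8)
cv2.imwrite("pics/p.png",np.hstack([imaging.capture("scene")["color"][60:330,150:470],imaging.capture("top")["color"][80:350,150:470]]))
E
```

```text
12 4.87 [-4.2  6.   7.1] 0.281 25.4
22 5.15 [-2.5  5.5  2.6] 0.284 25.5
32 5.43 [-1.3  5.8  1.8] 0.281 25.6
42 5.72 [-2.8  5.5  1.4] 0.281 26.0
52 6.0 [-1.5  5.   3.5] 0.283 26.4
62 6.28 [-0.4  6.6  4.5] 0.283 27.0
72 6.57 [0.7 6.3 6.7] 0.285 27.5
82 6.85 [2.7 5.5 6. ] 0.28 28.0
92 7.13 [3.3 6.  5.8] 0.282 28.5
102 7.42 [4.2 5.8 6.7] 0.283 28.9
112 7.7 [4.8 5.6 6. ] 0.283 29.3
```

View pics/p.png

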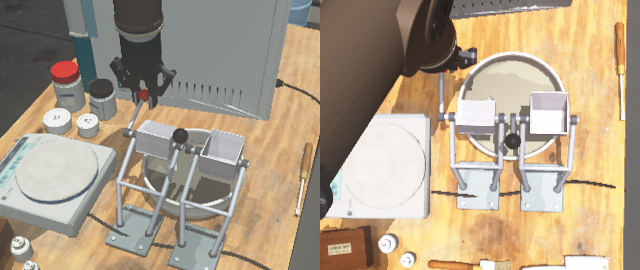

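The lever is level over the sieve (top crop, pivot (443,118) to gripper (450,65)) and the pot is tipped. The lump is out of sight under the pot. Next I'll carry the knob back, release it and look.

Run:
```python
from arc import *
go(range(102,1,-10)); arm.gripper_to(1.0); arm.movel(arm.sense()["position"]+np.array([0,0,.10]),rate=.12)
arm.move_pose([.30,.30,.32],[0,-np.pi,0]); arm.sleep(.5)
s=arm.sense();print(s["clock"],s["wrist_force"])
b=imaging.capture("top");a=imaging.capture("scene")
for c,m,g in((a,"s",(262,177)),(b,"t",(264,218))): print(blob(c["color"],red(c["color"]),g)[0])
cv2.imwrite("pics/e.png",np.hstack([cv2.resize(c["color"][y:y+135,x:x+195],None,fx=2,fy=2) for c,x,y in((a,240,155),(b,240,125))]))
```

```text
102 8.88 [1.6 5.4 2.6] 0.284 29.2
92 9.17 [-0.2  4.9  1.6] 0.285 29.0
82 9.45 [-3.   4.6 -1.6] 0.283 28.7
72 9.73 [-3.4  5.4 -4. ] 0.281 28.2
62 10.02 [-4.4  4.2 -6.1] 0.282 27.4
52 10.3 [ -2.3   3.9 -10.3] 0.281 25.8
42 10.58 [ -2.    4.8 -10.6] 0.284 25.4
32 10.87 [  0.7   4.5 -11.4] 0.285 25.8
22 11.15 [  2.8   5.4 -10.3] 0.28 26.6
12 11.43 [ 2.9  7.  -5.5] 0.28 26.7
2 11.72 [7.5 7.3 0.4] 0.282 26.8
15.275 [ 0.21803608 -0.55624128 -0.36418462]
[261.5 176. ]
[263.5 218.5]
```

View pics/e.png

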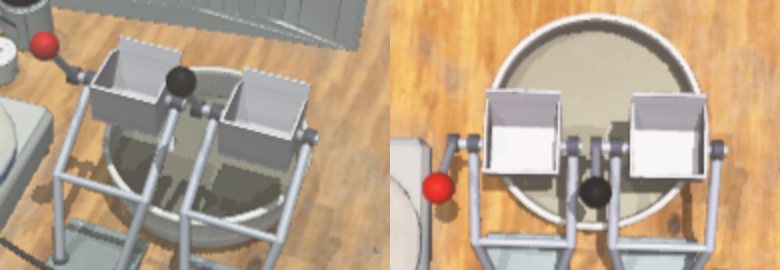

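The red pot is empty and the red knob is back at its starting pixels, so the pot is upright. The lump isn't plainly visible. I'll compare the scene view with the first picture.

Run:
```python
from meas import *
a=imaging.capture("scene");o=cv2.imread("pics/s.png")
for X in([.55,-.10,.02],[.59,-.10,.02],[.55,-.14,.02]):
    p=a["mtx"]@(a["R"]@X+a["t"]);print(X,(p[:2]/p[2]).round())
f=lambda i:cv2.resize(i[180:285,285:400],None,fx=3.4,fy=4,interpolation=cv2.INTER_CUBIC)
d=cv2.absdiff(a["color"],o).max(2)[180:285,285:400];n,l,s,c=cv2.connectedComponentsWithStats((d>25).astype(np.uint8))
for i in range(1,n):
    if s[i,4]>8:
        q=c[i]+[285,180];print(q.round(1),s[i,2:],plane(a,q,.018).round(3))
cv2.imwrite("pics/d.png",np.hstack([f(o),f(a["color"])]))
```

```text
[0.55, -0.1, 0.02] [312. 234.]
[0.59, -0.1, 0.02] [319. 220.]
[0.55, -0.14, 0.02] [330. 239.]
[325.6 226.8] [ 4  8 20] [ 0.579 -0.12   0.018]
```

View pics/d.png

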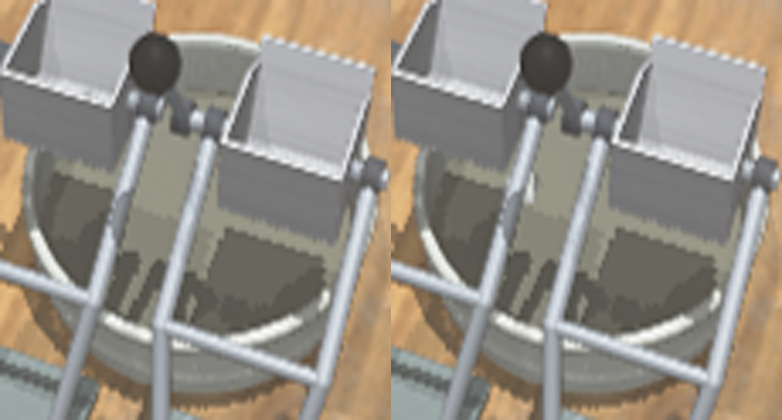

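A new light patch at (325.6,226.8), partly behind a strut, is the lump. On the sieve floor that puts it at (0.579, -0.12), about 45 mm from the sieve's axis. The sieve hasn't moved, so I'm handing in.

```bash
python3 -c "
from bench import arm
print(arm.close_job(),arm.sense()['clock'])"
```

```text
the job is handed in; nothing more can be done
the job is handed in; nothing more can be done
```

The job is handed in (verdict not shown): I tipped the red-knobbed pot to about 112 degrees and carried it back upright before letting go, rather than letting it swing back; the lump lies in the sieve about 45 mm from its axis, and I did not touch the black-knobbed pot.

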